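Dock the pack, find the loose terminal bolt and hold its cap open

ROBOT

A 6-joint arm with a two-finger parallel gripper is mounted at the origin on the work surface. World frame = base frame: x ahead of the robot, y to its left, z up, the work surface at z = 0. Lengths are in m, angles in rad, forces in N, time in s.
With the tool pointing down it reaches from about 0.375 to 0.9 m from the base axis. Payload 3.1 kg.
Tool frame: the origin (TCP) lies midway between the tips of the shut fingers; the grasp point (between the pads) lies 19 mm behind it; z points along the fingers, y is the line along which they close (so a half turn about z gives the same grasp; the last joint's range is limited). The gripper opens to 87 mm and grips with 3 to 60 N. Pads are 19 mm wide; open, the fingers measure 117 mm over their backs; the gripper's body (75 mm by 190 mm) begins 51 mm behind the grasp point.
Start: joints at [-1.381, 0.527, 1.433, -0, 1.181, -0.178], TCP at [0.225, -0.583, 0.223] pointing down, gripper open.
Joint ranges: [-3.08, 3.08], [-0.75, 2.2], [0.22, 2.44], [-1.43, 4.57], [0, 2.65], [-2.85, 2.85]. Speed limits (rad/s): [2.79, 2.79, 3.14, 3.14, 3.14, 3.14].

INTERFACE

Orientations are given as a unit quaternion [x, y, z, w].
In Python, from rig import get_obs, cams, job gives the robot as it stands.
- The arm moves only by the tool servo_tool, never from a script. Its argument "moves" is text: rows parted by semicolons, each of 5 numbers parted by spaces: the shift along the tool's x, y, z in m, then the turn about the tool's z in degrees, then the finger opening in m, from 0 to 0.087. In form: dx dy dz spin claw; .... A call has 1 to 10 rows; each row is the pose to reach, as a shift and turn from the pose commanded when the call began, along the tool's axes at that moment; what a row does not reach only later rows make up. A row lasts 1/12 s, in which the tool goes at most 41.7 mm and 7.16 degrees, less where a joint would pass 70% of its speed; a pose out of reach is approached as far as the arm can. A call with a gripper value outside its range is refused whole. The fingers move at their own pace and stop on an object; "grip_force" is the grip in N (left out, the last holds). Time passes only in rows, so rows that repeat a pose let the fingers close. It gives the time, the measured TCP pose, the force, the opening and the grip force at its end, in the units of the state.
- get_obs(): the state, without advancing time (a new reading comes with each control period).
- cams.camera(name): name is "side" or "top"; returns the picture (420x560x3 uint8, blue, green, red); there is no depth.
- cams.camera_model(name): a dict with "fx", "fy", "cx", "cy" (pixels), "dist" ([k1, k2, p1, p2, k3] as OpenCV has them; the pictures are not rectified), "R" (3x3) and "t" (3): a world point X has camera coordinates R X + t. Camera axes: x right, y down, z forward; pixel columns grow to the right and rows downward; lengths in m; the calibration is good to about 2 mm. A picture is of the moment at which its call begins. camera_model takes no time and is no camera call.
- job.hand_in(): hands the job in; it is judged then, once.
The state is a dict: "time": time; "q": joint angles; "joint_velocities": joint speeds; "joint_torque": joint torques, N m; "position": TCP position; "tool_rot": TCP orientation; "ft_force": force on the tool from outside, world axes, zero at the start; "moment": the same for the moment, N m; "grip_width": finger opening in m; "grip_force": force on a finger pad.
Only numpy, scipy, OpenCV 4.12 (cv2) and the standard library are available. Lean on these libraries where they do the work, as an engineer would, in place of code of your own. Each camera call takes 0.05 s, during which the arm holds its last target. There are 200 camera calls.

TASK

Ready the discharge station: first seat the tall nickel pack flat on the grey block over its two alignment pegs and let go of it, then press down on the bolt heads of the three terminal posts until you have found the one that is loose and sinks. Lift that bolt's hinged cap by its lip to about half open (45 degrees) and finish holding it there in the gripper, so the bolt can be tightened. Keep the other two caps shut and leave everything else where it stands.

Things in the scene. Friction and masses are not known exactly. Their poses are not given: they have to be found in the camera images.
- head_left (a point): One of three bolts, alike to the eye; any one of them may be the loose one. Centre of the flat top of the brass hex bolt head of the left post as the robot sees the row: 18 mm across flats, 55 mm above the plate, 10 mm proud of the cap frame round it.
- cap_left: Hinged grey cap of the left post. Origin mid-width on its hinge, 42.5 mm above the plate. Shut: z up, y along the hinge, -x from hinge to lip. A frame 44 mm wide, 4 mm thick; the bolt head, 31 mm from the hinge, stands in its 28 mm wide window without touching. In front a 14 mm wide tongue juts 28 mm and ends in an upright lip.
- lip_left (a point): Centre of the lip of the left cap: upright tab 14 (y) by 8 (x) by 26 mm (z), 84 mm from the hinge along the cap's -x and 11 mm above it (53.5 mm above the plate when shut). Free beside it down to the plate or the 10 mm high rail foot. Axes as the cap's. Neighbouring lips are 82 mm apart.
- head_middle (a point): Exactly one of the three bolts is loose: pressed straight down (about 2 N) it sinks 6 mm to a stop and stays down; the tight two give less than 1.5 mm. Centre of the flat top of the brass hex bolt head of the middle post as the robot sees the row: 18 mm across flats, 55 mm above the plate, 10 mm proud of the cap frame round it.
- cap_middle: Hinged grey cap of the middle post. Origin mid-width on its hinge, 42.5 mm above the plate. Shut: z up, y along the hinge, -x from hinge to lip. Same shape as the others. All caps open upward by turning about +y (lip rises and goes back towards the hinge) to a stop at 1.2 rad; weight and a light spring (about 0.6 N at the lip) shut them at any angle unless held.
- lip_middle (a point): Centre of the lip of the middle cap: upright tab 14 (y) by 8 (x) by 26 mm (z), 84 mm from the hinge along the cap's -x and 11 mm above it (53.5 mm above the plate when shut). Free beside it down to the plate or the 10 mm high rail foot. Axes as the cap's. Neighbouring lips are 82 mm apart.
- head_right (a point): May be tight or loose, like the others. Centre of the flat top of the brass hex bolt head of the right post as the robot sees the row: 18 mm across flats, 55 mm above the plate, 10 mm proud of the cap frame round it.
- cap_right: Hinged grey cap of the right post. Origin mid-width on its hinge, 42.5 mm above the plate. Shut: z up, y along the hinge, -x from hinge to lip. Same shape and behaviour as the others.
- lip_right (a point): Centre of the lip of the right cap: upright tab 14 (y) by 8 (x) by 26 mm (z), 84 mm from the hinge along the cap's -x and 11 mm above it (53.5 mm above the plate when shut). Free beside it down to the plate or the 10 mm high rail foot. Axes as the cap's. Neighbouring lips are 82 mm apart.
- pack_mid (a point): Centre of the tall sea-green nickel pack, an upright block 70 (x) by 44 (y) by 80 mm (z), black top, 0.34 to 0.6 kg, loose on the plate. In its underside are two round holes 13 mm wide and 22 mm deep, 20 mm either side of the centre along its x axis. z is up.
- seat_top (a point): Centre of the top face (16 mm above the plate) of the grey seat block, 100 (x) by 72 (y) mm, fixed. Two steel pegs 10 mm thick, tips tapered, stand 16 mm out of it, 20 mm either side of the centre along x. The pack sits down flat on this face over both pegs, either way round, its centre then 40 mm above this point.
- flat_pack: Bystander: low two-cell sea-green pack, 104 by 65 by 32 mm, lying; origin under its middle.
- lug: Bystander: brass terminal lug, 70 by 24 by 20 mm, lying; origin under its middle.
- insulator: Bystander: cream ribbed ceramic insulator, 44 mm wide, 66 mm high, upright; origin under its middle.
- canister: Bystander: grey collection canister, 110 mm wide, with a yellow funnel in its socket, 225 mm high in all; origin under its middle.
- wrench: Bystander: steel wrench lying on the plate; origin near its middle.
- tray: Bystander: open steel tray 100 by 120 by 35 mm; origin under its middle.
Not all that is in view belongs to the job. Leave any blue look-alike of the part that bears pack_mid alone.

How it is judged:
By the outcome, as a careful person would: the job done as asked, in the order asked, and still so for the second after the job is handed in, while the arm keeps its last pose, push and grip.
It also fails if it takes over 61 s, if anything falls off the work surface, if the arm or the gripper's body presses on something with over 40 N, if the wrist force passes 120 N, or if a joint passes its speed limit or range.

## Working session

There is one attempt and no reset: what is moved stays moved. The work goes in short steps, Python scripts to look and compute and a tool call to move; the robot and the scene stay as the last step left them, time stands still between calls to the robot, and variables do not carry over. Pictures are saved under pics/ and viewed, at most 10 in all, crops included, and the job is handed in when it is done.

Besides the shell and the picture viewer there is one more tool, called as name(argument=value, ...) on one line, values as JSON. servo_tool: Moves the arm, as the interface text tells. Its arguments: {"type":"object","properties":{"moves":{"type":"string"},"grip_force":{"type":"number"}},"required":["moves"]}

```bash
mkdir -p pics; ls
python3 - <<'E'
from rig import get_obs,cams
import cv2
for n in("side","top"):
    cv2.imwrite(f"pics/{n}0.png",cams.camera(n)); print(n,cams.camera_model(n))
o=get_obs();print(o)
E
```

```text
pics
side {'fx': 481.9372782127386, 'fy': 481.9372782127386, 'cx': 282.5847215353141, 'cy': 210.11514053973372, 'dist': array([-0.14960988,  0.        ,  0.        ,  0.        ,  0.        ]), 'R': array([[-0.99169343, -0.12797821,  0.0128734 ],
       [-0.09359635,  0.64935497, -0.75470382],
       [ 0.08822624, -0.74963972, -0.65593935]]), 't': array([0.52707289, 0.09061349, 1.11339678])}
top {'fx': 511.5916899908101, 'fy': 511.5916899908101, 'cx': 281.44557537430063, 'cy': 201.98985436056617, 'dist': array([-0.14941846,  0.        ,  0.        ,  0.        ,  0.        ]), 'R': array([[-4.98847440e-04, -9.99941149e-01, -1.08373973e-02],
       [-9.96760908e-01,  1.36875071e-03, -8.04103149e-02],
       [ 8.04204164e-02,  1.07621815e-02, -9.96702931e-01]]), 't': array([0.04747166, 0.56230278, 1.35393911])}
{'time': 0.1, 'q': array([-1.38149916e+00,  5.28373504e-01,  1.43375739e+00,  1.31734631e-05,
        1.18140295e+00, -1.78488240e-01]), 'joint_velocities': array([ 0.00057131, -0.00291311, -0.00173495, -0.00122932,  0.00028313,
       -0.00013752]), 'joint_torque': array([-1.99332094e-04, -4.40983200e+01, -1.77151269e+01,  6.34630350e-02,
        5.33628871e-02, -4.56896942e-05]), 'position': array([ 0.22463215, -0.58253993,  0.22167464]), 'tool_rot': array([ 9.83139326e-01,  1.82855471e-01,  8.45594882e-07, -9.70615563e-04]), 'ft_force': array([ 0.72437034,  0.58385936, -0.72208412]), 'moment': array([-0.01514779, -0.02102373,  0.00295045]), 'grip_force': 0.0, 'grip_width': 0.08716967486772112}
```

View pics/side0.png

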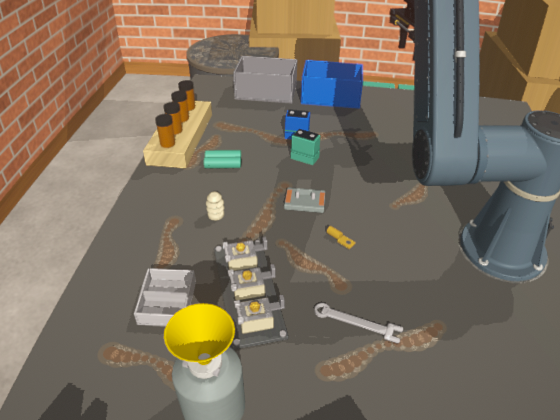

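View pics/top0.png

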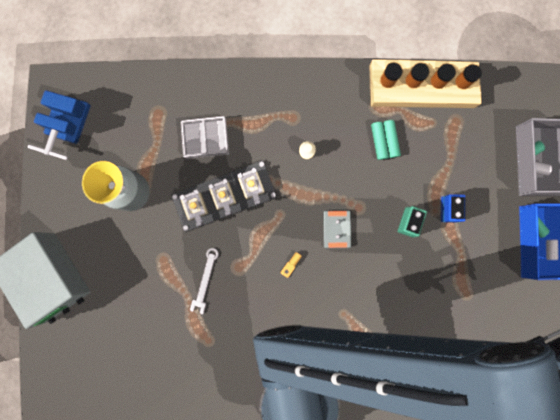

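Candidates for pack_mid in the top view are the green tall block at (413,221), its blue look-alike at (454,208), and the flat two-cell green pack at (385,140). I choose (413,221), which is (306,147) in the side view. The seat is at (338,229), and the posts are at about (194,206), (223,194) and (252,183).

```bash
cat > h.py <<'E'
import numpy as np,cv2
from rig import cams,get_obs
def ray(n,p):
    m=cams.camera_model(n);K=np.array([[m['fx'],0,m['cx']],[0,m['fy'],m['cy']],[0,0,1]])
    u=cv2.undistortPoints(np.array([[p]],float),K,np.array(m['dist']))[0,0]
    R=np.array(m['R']);return -R.T@np.array(m['t']),R.T@np.array([u[0],u[1],1])
def plane(n,p,z):
    c,d=ray(n,p);return c+d*(z-c[2])/d[2]
def tri(p,q):
    c,d=ray('top',p);e,f=ray('side',q)
    s=np.linalg.lstsq(np.stack([d,-f],1),e-c,rcond=None)[0]
    a,b=c+s[0]*d,e+s[1]*f;return (a+b)/2,np.linalg.norm(a-b)
def proj(n,X):
    m=cams.camera_model(n);K=np.array([[m['fx'],0,m['cx']],[0,m['fy'],m['cy']],[0,0,1]])
    return cv2.projectPoints(np.array([X],float),cv2.Rodrigues(np.array(m['R']))[0],np.array(m['t']),K,np.array(m['dist']))[0][0,0]
E
python3 - <<'E'
import cv2,numpy as np
t=cv2.imread('pics/top0.png');s=cv2.imread('pics/side0.png')
R=lambda a,f:cv2.resize(a,None,fx=f,fy=f,interpolation=cv2.INTER_CUBIC)
a=R(t[195:260,310:443],6);b=R(t[155:240,170:285],6)[:,:690]
cv2.imwrite('pics/c1.png',a);cv2.imwrite('pics/c2.png',b)
cv2.imwrite('pics/c3.png',R(s[120:220,260:360],6)); cv2.imwrite('pics/c4.png',R(s[228:345,205:305],5))
E
```

```text
(no output)
```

View pics/c1.png

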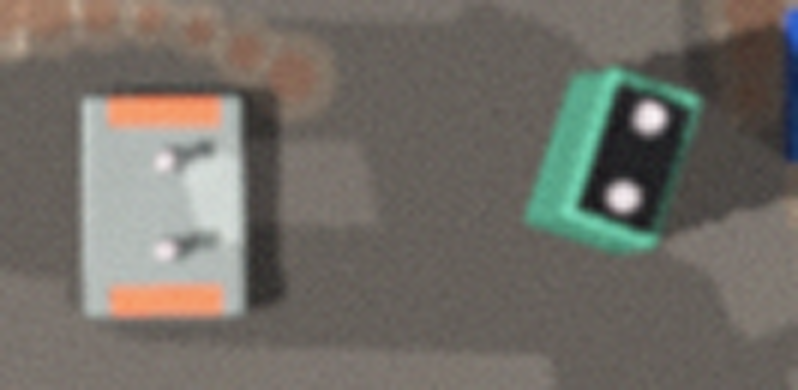

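View pics/c2.png

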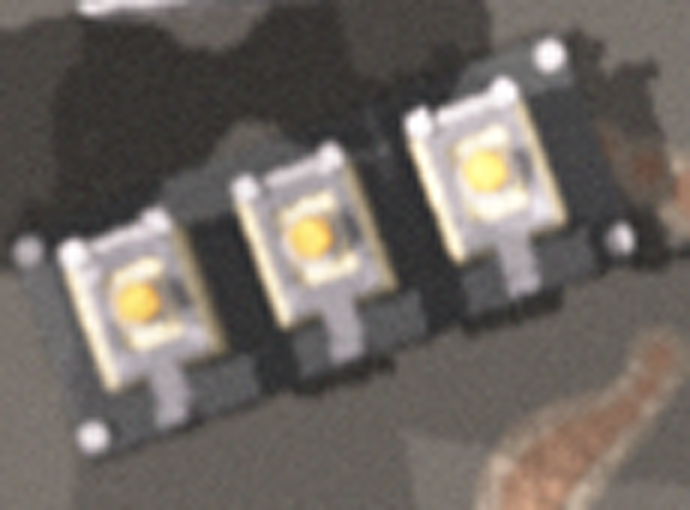

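View pics/c4.png

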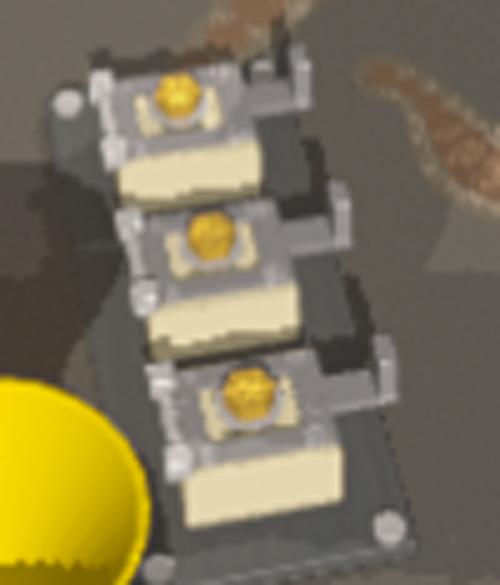

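The first crop confirms the choice: an upright green block with a black top and two light terminals, at full-image (418,219)/(414,227) for the terminals. The seat's peg tips are at about (337,221) and (337,236). The rail crops show brass heads at full-image (192,205), (221,194) and (250,183), with the tongues pointing towards the robot.

Run:
```python
from h import *
from rig import get_obs
t=cv2.imread('pics/top0.png');s=cv2.imread('pics/side0.png')
np.set_printoptions(precision=4,suppress=True)
F=8
def rect(img,x0,y0,x1,y1,f,big=True):
    a=cv2.resize(img[y0:y1,x0:x1],None,fx=F,fy=F,interpolation=cv2.INTER_CUBIC)
    hsv=cv2.cvtColor(a,cv2.COLOR_BGR2HSV);m=f(a.astype(int),hsv).astype(np.uint8)*255
    cs=cv2.findContours(m,0,2)[0];cs=sorted(cs,key=cv2.contourArea)[::-1]
    return [( (cv2.boxPoints(cv2.minAreaRect(c))+.5)/F-.5+[x0,y0], cv2.contourArea(c)/F/F, np.array([cv2.moments(c)[k] for k in('m10','m01')])/max(cv2.moments(c)['m00'],1)) for c in cs[:3]]
cen=lambda r,x0,y0:(r[2]+.5)/F-.5+[x0,y0]
# pack black top
b=rect(t,398,203,428,240,lambda a,h:a.max(2)<55)[0]
print('black',b[1],b[0]);P=np.array([plane('top',p,.08) for p in b[0]]);print(P,P.mean(0),np.linalg.norm(np.diff(P,axis=0),axis=1))
k=rect(t,398,203,428,240,lambda a,h:a.min(2)>150)[:2]
T=[plane('top',cen(r,398,203),.082) for r in k];print('term',T,[r[1] for r in k])
d=T[0]-T[1];print('yaw',np.degrees(np.arctan2(d[1],d[0])),np.linalg.norm(d),(T[0]+T[1])/2)
g=rect(t,398,203,432,240,lambda a,h:(h[...,0]>65)&(h[...,0]<95)&(h[...,1]>90))[0]
print('green',g[0],g[1])
# seat
sm=rect(t,318,203,360,256,lambda a,h:(a[...,2]>135)|(a.min(2)>120))[0]
S=np.array([plane('top',p,.016) for p in sm[0]]);print('seat',S,S.mean(0),np.linalg.norm(np.diff(S,axis=0),axis=1))
for i,j in(((165,161),(165,250)),):
    q=[plane('top',(np.array(v)+.5)/6-.5+[310,195],.032) for v in(i,j)];print('pegs',q)
ora=rect(t,318,203,360,256,lambda a,h:(h[...,0]<18)&(h[...,1]>110)&(a[...,2]>170))[:2]
O=[plane('top',r[0].mean(0),.016) for r in ora];print('orange',O,(O[0]+O[1])/2)
# heads
yel=lambda a,h:(h[...,0]>14)&(h[...,0]<32)&(h[...,1]>150)&(a[...,2]>150)
ht=sorted([cen(r,170,155) for r in rect(t,170,155,285,240,yel)],key=lambda p:p[0])
hs=sorted([cen(r,222,232) for r in rect(s,222,232,290,318,yel)],key=lambda p:-p[1])
for p,q in zip(ht,hs): print('head',p,q,plane('top',p,.055),plane('side',q,.053),tri(p,q))
# lips side view top ends
for n,v in zip('rml',((301,50),(341,187),(385,340))):
    q=(np.array(v)+.5)/5-.5+[205,228];print('lip',n,plane('side',q,.0665))
print(get_obs()['position'])
```

```text
black 152.984375 [[406.4652 229.0904]
 [413.1559 209.174 ]
 [424.6191 213.0249]
 [417.9284 232.9413]]
[[ 0.487  -0.277   0.08  ]
 [ 0.5386 -0.2955  0.08  ]
 [ 0.5285 -0.3257  0.08  ]
 [ 0.4769 -0.307   0.08  ]] [ 0.5077 -0.3013  0.08  ] [0.0548 0.0318 0.0549]
term [array([ 0.5257, -0.3073,  0.082 ]), array([ 0.4913, -0.2949,  0.082 ])] [17.0546875, 16.296875]
yaw -19.87294907685601 0.036520052866482626 [ 0.5085 -0.3011  0.082 ]
green [[396.629  231.2853]
 [406.0903 203.6899]
 [427.0225 210.8666]
 [417.5612 238.4621]] 302.46875
seat [[ 0.5398 -0.0642  0.016 ]
 [ 0.5404 -0.139   0.016 ]
 [ 0.439  -0.1391  0.016 ]
 [ 0.4385 -0.0646  0.016 ]] [ 0.4895 -0.1017  0.016 ] [0.0748 0.1014 0.0745]
pegs [array([ 0.5094, -0.1015,  0.032 ]), array([ 0.4699, -0.1012,  0.032 ])]
orange [array([ 0.5333, -0.1027,  0.016 ]), array([ 0.4472, -0.1029,  0.016 ])] [ 0.4903 -0.1028  0.016 ]
head [194.6281 203.8472] [224.9613 314.0798] [0.5551 0.2762 0.055 ] [0.6016 0.3103 0.053 ] (array([0.5828, 0.2866, 0.0233]), np.float64(0.050898228261080807))
lip r [0.5569 0.1092 0.0665]
lip m [0.5284 0.1856 0.0665]
lip l [0.5005 0.2618 0.0665]
[ 0.2246 -0.5825  0.2217]
```

```bash
cat >> h.py <<'E'
def go(x,y,z,yaw):
    "tool-axes shift and spin from the measured pose to a world TCP target; yaw = angle of tool x, deg"
    from scipy.spatial.transform import Rotation as Ro
    o=get_obs();R=Ro.from_quat(o['tool_rot']).as_matrix();d=R.T@(np.array([x,y,z])-o['position'])
    y0=np.degrees(np.arctan2(R[1,0],R[0,0]));s=-(yaw-y0);s=(s+90)%180-90
    print('shift',np.round(d,4),'spin',round(s,2),'| yaw now',round(y0,2),'q',np.round(o['q'],2),'t',round(o['time'],2))
E
python3 - <<'E'
from h import *
np.set_printoptions(precision=4,suppress=True)
f=lambda v:(np.array(v)+.5)/6-.5+[170,155]
g=lambda v:(np.array(v)+.5)/5-.5+[205,228]
H={}
for n,a,b in(('l',(137,301),(248,385)),('m',(312,236),(211,230)),('r',(488,170),(178,90))):
    H[n]=plane('top',f(a),.055);print(n,H[n],plane('side',g(b),.055),tri(f(a),g(b)))
d=H['l']-H['r'];print(np.linalg.norm(d),np.degrees(np.arctan2(-d[0],d[1])))
for n,v in zip('rml',((518,270),(344,338),(173,405))): print('tongue end',n,plane('top',f(v),.0665))
go(.508,-.3012,.13,-19.9)
E
```

```text
l [0.5528 0.282  0.055 ] [0.5505 0.2817 0.055 ] (array([0.5516, 0.2819, 0.0552]), np.float64(0.002246100449444019))
m [0.5814 0.2047 0.055 ] [0.5788 0.2061 0.055 ] (array([0.5803, 0.2047, 0.0535]), np.float64(0.0024103485397722825))
r [0.6104 0.1272 0.055 ] [0.6074 0.1294 0.055 ] (array([0.6093, 0.1272, 0.0527]), np.float64(0.0027166160737136687))
0.16523465876425095 20.41087331405908
tongue end r [0.5652 0.1131 0.0665]
tongue end m [0.5357 0.1888 0.0665]
tongue end l [0.5065 0.2635 0.0665]
shift [ 0.3655 -0.1605  0.0921] spin 40.97 | yaw now 21.07 q [-1.38  0.53  1.43  0.    1.18 -0.18] t 0.1
```

servo_tool(moves="0.3655 -0.1605 0.05 41 0.07;0.3655 -0.1605 0.05 41 0.07;0.3655 -0.1605 0.05 41 0.07;0.3655 -0.1605 0.05 41 0.07;0.3655 -0.1605 0.05 41 0.07;0.3655 -0.1605 0.05 41 0.07;0.3655 -0.1605 0.05 41 0.07;0.3655 -0.1605 0.07 41 0.07;0.3655 -0.1605 0.09 41 0.07;0.3655 -0.1605 0.09 41 0.07", grip_force=25)

```text
time: 0.93
position: [0.5072, -0.303, 0.1342]
tool_rot: [0.985, -0.173, 0.001, 0.0]
ft_force: [0.1, -1.4, -0.4]
grip_width: 0.0699
grip_force: 0.0
```

Run:
```python
from h import *
go(.508,-.3012,.032,-19.9);print(get_obs()['position'])
```

```text
shift [ 0.     -0.002   0.1022] spin -0.01 | yaw now -19.91 q [-0.73  0.59  1.6   0.    0.94  1.19] t 0.93
[ 0.50718195 -0.30295726  0.13420689]
```

servo_tool(moves="0 0 0.03 0 0.07;0 0 0.06 0 0.07;0 0 0.08 0 0.07;0 0 0.1 0 0.07;0 0 0.1 0 0.07;0 0 0.1 0 0.03;0 0 0.1 0 0.03;0 0 0.1 0 0.03;0 0 0.1 0 0.03;0 0 0.1 0 0.03")

```text
time: 1.77
position: [0.5068, -0.3035, 0.036]
tool_rot: [0.985, -0.174, 0.001, -0.001]
ft_force: [2.6, 5.0, 3.3]
grip_width: 0.0441
grip_force: 2.9
```

servo_tool(moves="0 0 0 0 0.03;0 0 0 0 0.03;0 0 -0.02 0 0.03;0 0 -0.04 0 0.03;0 0 -0.06 0 0.03;0 0 -0.06 0 0.03;0 0 -0.06 0 0.03")

```text
time: 2.35
position: [0.506, -0.3049, 0.0951]
tool_rot: [0.985, -0.173, 0.001, 0.001]
ft_force: [-0.5, 1.0, -6.6]
grip_width: 0.0438
grip_force: 25.0
```

Run:
```python
from h import *
o=get_obs();print(o['position'],o['grip_width'],o['grip_force'],o['ft_force'])
go(.489,-.1025,.092,0.2)
```

```text
[ 0.50596895 -0.30489846  0.09513545] 0.04378994387636122 24.9915585515555 [-0.47693131  0.99193892 -6.57655079]
shift [-0.0849 -0.1845  0.0027] spin -20.12 | yaw now -19.92 q [-0.73  0.65  1.63 -0.    0.86  1.19] t 2.35
```

servo_tool(moves="-0.02 -0.04 0 -5 0.03;-0.04 -0.075 0 -10 0.03;-0.06 -0.11 0 -15 0.03;-0.075 -0.15 0 -20.1 0.03;-0.085 -0.175 0 -20.1 0.03;-0.085 -0.1845 0 -20.1 0.03;-0.085 -0.1845 0 -20.1 0.03;-0.085 -0.1845 0 -20.1 0.03;-0.085 -0.1845 0 -20.1 0.03")

```text
time: 3.1
position: [0.4891, -0.103, 0.0939]
tool_rot: [1.0, 0.001, 0.0, 0.0]
ft_force: [-0.2, 0.1, -6.5]
grip_width: 0.044
grip_force: 25.0
```

Run:
```python
from h import *
cv2.imwrite('pics/t1.png',cams.camera('top'));s=cams.camera('side');cv2.imwrite('pics/s1.png',s)
t=cv2.imread('pics/t1.png')
a=cv2.resize(t[185:260,290:390],None,fx=5,fy=5,interpolation=cv2.INTER_CUBIC)
b=cv2.resize(s[100:215,230:370],None,fx=4,fy=4,interpolation=cv2.INTER_CUBIC)
a=cv2.resize(a,(560,420)) if 0 else a
W=np.zeros((460,500+0,3),np.uint8)
o=np.zeros((460,1060,3),np.uint8);o[:375,:500]=a;o[:460,500:]=b
cv2.imwrite('pics/c5.png',cv2.resize(o,(800,347)))
o=get_obs();print(o['position']);go(.489,-.1025,.092,.2)
```

```text
[ 0.48898826 -0.10339572  0.09411808]
shift [ 0.     -0.0009  0.0021] spin -0.13 | yaw now 0.07 q [-0.43  0.57  1.86 -0.    0.72  1.14] t 3.2
```

View pics/c5.png

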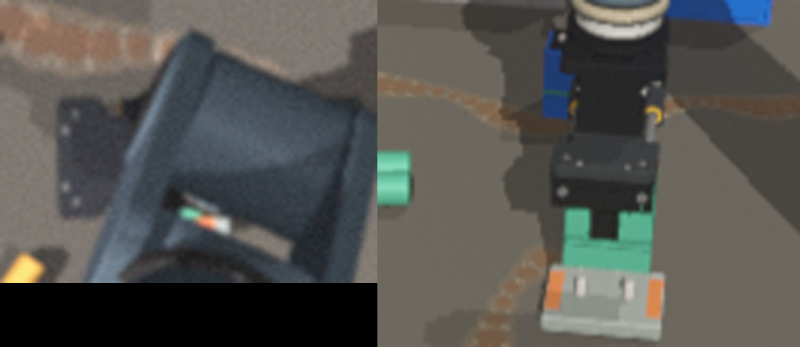

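In the side half of the picture the held pack hangs above the seat, pegs free in front of it and the bottom edge of the pack at row ~268 of the crop. The top view is blocked by the arm. I'll measure the pack's x against the pegs in the side view.

Run:
```python
from h import *
np.set_printoptions(precision=4,suppress=True)
def py(p,y):
    c,d=ray('side',p);return c+d*(y-c[1])/d[1]
s0=cv2.imread('pics/side0.png');s=cv2.imread('pics/s1.png')
h=cv2.cvtColor(s,cv2.COLOR_BGR2HSV)
g=((h[...,0]>65)&(h[...,0]<95)&(h[...,1]>90)&(h[...,2]>60)).astype(np.uint8);g[:,:270]=0;g[:,360:]=0;g[:150]=0;g[215:]=0
for r in range(168,196,3):
    c=np.flatnonzero(g[r]); 
    if len(c):print(r,c.min(),c.max(),len(c),py((c.min()-.5,r),-.0813)[[0,2]],py((c.max()+.5,r),-.0813)[[0,2]])
# pegs in the first picture
a=cv2.resize(s0[180:215,280:330],None,fx=8,fy=8,interpolation=cv2.INTER_CUBIC)
m=(a.min(2)>175).astype(np.uint8);n,l,st,ce=cv2.connectedComponentsWithStats(m)
for i in range(1,n):
    if st[i,4]>60:
        q=(ce[i]+.5)/8-.5+[280,180];print('peg?',q,st[i],py(q,-.1015))
```

```text
168 293 321 5 [0.5198 0.1181] [0.4513 0.1255]
171 292 321 21 [0.5219 0.1091] [0.4507 0.1168]
174 292 320 20 [0.5217 0.1002] [0.4525 0.1077]
177 292 320 21 [0.5215 0.0912] [0.4519 0.0989]
180 292 320 29 [0.5213 0.0821] [0.4514 0.0899]
183 292 320 29 [0.521  0.0729] [0.4508 0.0809]
186 292 319 28 [0.5208 0.0637] [0.4526 0.0715]
189 313 319 7 [0.4691 0.0603] [0.452  0.0623]
peg? [297.1827 194.3531] [132  95  19  47 758] [ 0.5076 -0.1015  0.0226]
peg? [313.0826 195.6979] [259 107  19  46 745] [ 0.4673 -0.1015  0.023 ]
```

servo_tool(moves="0.001 -0.001 0.012 0 0.03;0.001 -0.001 0.022 0 0.03;0.001 -0.001 0.027 0 0.03;0.001 -0.001 0.03 0 0.03;0.001 -0.001 0.032 0 0.03;0.001 -0.001 0.034 0 0.03;0.001 -0.001 0.034 0 0.03")

```text
time: 3.78
position: [0.4897, -0.101, 0.0602]
tool_rot: [1.0, 0.001, -0.0, -0.0]
ft_force: [1.2, -0.7, -5.7]
grip_width: 0.044
grip_force: 25.0
```

servo_tool(moves="0 0 0.003 0 0.03;0 0 0.005 0 0.03;0 0 0.007 0 0.03;0 0 0.008 0 0.03;0 0 0.009 0 0.03;0 0 0.009 0 0.03")

```text
time: 4.28
position: [0.4896, -0.1008, 0.052]
tool_rot: [1.0, 0.002, 0.0, 0.0]
ft_force: [-2.1, 0.6, 0.1]
grip_width: 0.044
grip_force: 25.0
```

servo_tool(moves="0 0 0.001 0 0.03;0 0 0.001 0 0.046;0 0 0 0 0.05;0 0 0 0 0.06;0 0 0 0 0.066;0 0 0 0 0.066;0 0 -0.03 0 0.066;0 0 -0.06 0 0.066;0 0 -0.09 0 0.066;0 0 -0.12 0 0.066")

```text
time: 5.12
position: [0.4893, -0.1008, 0.1724]
tool_rot: [1.0, 0.001, -0.001, -0.0]
ft_force: [1.6, -0.5, -0.7]
grip_width: 0.0655
grip_force: 0.0
```

Run:
```python
from h import *
o=get_obs();print(o['position'],o['ft_force'])
go(.5814,.2047,.13,20.4)
```

```text
[ 0.48926894 -0.10078437  0.17238538] [ 1.59706834 -0.46325166 -0.69306033]
shift [ 0.0931 -0.3052  0.0424] spin -20.23 | yaw now 0.17 q [-0.43  0.43  1.79 -0.    0.91  1.14] t 5.12
```

servo_tool(moves="0.02 -0.038 0 -5 0;0.04 -0.075 0 -10 0;0.06 -0.11 0 -15 0;0.08 -0.15 0.02 -20.2 0;0.1 -0.185 0.04 -20.2 0;0.12 -0.22 0.06 -20.2 0;0.121 -0.228 0.075 -20.2 0;0.121 -0.228 0.09 -20.2 0;0.121 -0.228 0.09 -20.2 0;0.121 -0.228 0.09 -20.2 0")

```text
time: 5.95
position: [0.6089, 0.1276, 0.0803]
tool_rot: [0.984, 0.177, -0.002, -0.0]
ft_force: [0.2, -0.9, -0.2]
grip_width: 0.007
grip_force: 0.0
```

Run:
```python
from h import *
t=cams.camera('top');s=cams.camera('side')
a=cv2.resize(t[190:265,300:380],None,fx=5,fy=5,interpolation=cv2.INTER_CUBIC)
b=cv2.resize(s[140:225,260:350],None,fx=4,fy=4,interpolation=cv2.INTER_CUBIC)
c=cv2.resize(s[170:350,190:310],None,fx=3.2,fy=3.2,interpolation=cv2.INTER_CUBIC)
o=np.zeros((580,800,3),np.uint8)
a=cv2.resize(a,(320,300));b=cv2.resize(b,(296,280));o[:300,:320]=a;o[300:,:296]=b;o[:576,330:714]=c
cv2.imwrite('pics/c6.png',o)
print(get_obs()['position'],get_obs()['ft_force']);go(.6095,.1275,.06,20.4)
```

```text
[0.61039939 0.12678446 0.08224685] [ 0.15458074 -0.88574113  1.08112364]
shift [-0.0006 -0.001   0.0222] spin -0.08 | yaw now 20.32 q [ 0.03  0.7   1.55 -0.    0.89  1.24] t 6.05
```

View pics/c6.png

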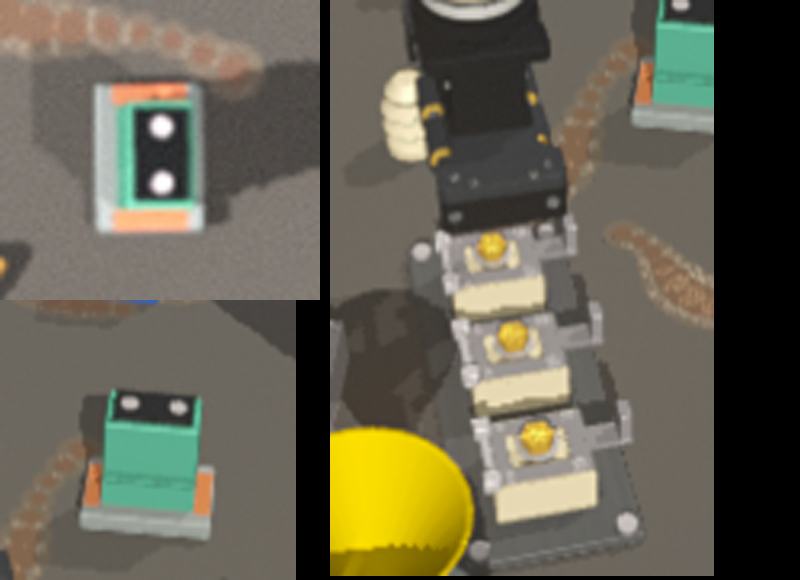

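The pack sits flat and upright on the seat in both views, with orange bands visible at both ends. All three caps are shut, and the gripper is above the right head.

servo_tool(moves="0 0 0.012 0 0;0 0 0.02 0 0;0 0 0.023 0 0;0 0 0.023 0 0")

```text
time: 6.38
position: [0.609, 0.1269, 0.0574]
tool_rot: [0.984, 0.176, -0.001, -0.0]
ft_force: [1.1, -0.6, 0.1]
grip_width: 0.0005
grip_force: 0.0
```

servo_tool(moves="0 0 0.001 0 0;0 0 0.002 0 0;0 0 0.003 0 0;0 0 0.003 0 0")

```text
time: 6.72
position: [0.6102, 0.1275, 0.0555]
tool_rot: [0.984, 0.177, 0.0, 0.0]
ft_force: [-0.4, 0.1, -1.2]
grip_width: 0.0004
grip_force: 0.0
```

servo_tool(moves="0 0 0.001 0 0;0 0 0.002 0 0;0 0 0.002 0 0")

```text
time: 6.97
position: [0.6102, 0.1275, 0.0548]
tool_rot: [0.984, 0.177, 0.0, 0.0]
ft_force: [-1.9, -0.2, 7.4]
grip_width: 0.0005
grip_force: 3.6
```

servo_tool(moves="0 0 0.001 0 0;0 0 0.002 0 0;0 0 0.002 0 0")

```text
time: 7.22
position: [0.6103, 0.1275, 0.0546]
tool_rot: [0.984, 0.177, 0.001, 0.0]
ft_force: [-4.7, -1.1, 17.0]
grip_width: 0.0004
grip_force: 8.4
```

Right is tight: 17 N with no sinking. Next is the middle head.

servo_tool(moves="0 0 -0.02 0 0;-0.001 -0.02 -0.034 0 0;-0.001 -0.055 -0.034 0 0;-0.001 -0.083 -0.034 0 0;-0.001 -0.083 -0.034 0 0;-0.001 -0.083 -0.02 0 0;-0.001 -0.083 -0.007 0 0;-0.001 -0.083 -0.007 0 0")

```text
time: 7.88
position: [0.5782, 0.2043, 0.0558]
tool_rot: [0.984, 0.177, -0.003, 0.0]
ft_force: [-0.2, 0.6, -1.1]
grip_width: 0.0001
grip_force: 0.0
```

servo_tool(moves="0 0 0.001 0 0;0 0 0.002 0 0;0 0 0.003 0 0;0 0 0.003 0 0")

```text
time: 8.22
position: [0.5806, 0.2045, 0.0556]
tool_rot: [0.984, 0.177, 0.0, -0.0]
ft_force: [0.2, -0.2, 1.2]
grip_width: 0.0002
grip_force: 0.0
```

servo_tool(moves="0 0 0.001 0 0;0 0 0.002 0 0;0 0 0.002 0 0")

```text
time: 8.47
position: [0.5806, 0.2047, 0.0537]
tool_rot: [0.984, 0.177, 0.001, 0.0]
ft_force: [0.7, -1.1, 1.0]
grip_width: 0.0
grip_force: 0.5
```

servo_tool(moves="0 0 0.001 0 0;0 0 0.002 0 0;0 0 0.003 0 0;0 0 0.003 0 0")

```text
time: 8.8
position: [0.5804, 0.2049, 0.0503]
tool_rot: [0.984, 0.177, 0.0, -0.0]
ft_force: [0.7, -0.4, 0.2]
grip_width: 0.0006
grip_force: 0.5
```

servo_tool(moves="0 0 0.001 0 0;0 0 0.002 0 0;0 0 0.002 0 0")

```text
time: 9.05
position: [0.5804, 0.205, 0.0494]
tool_rot: [0.984, 0.177, 0.0, 0.0]
ft_force: [-0.5, -1.6, 7.0]
grip_width: 0.0005
grip_force: 3.5
```

The middle head sank about 6 mm to a stop (0.0555 → 0.0494, then 7 N), so middle is the loose one. I'll rise, open the fingers and go over its lip.

servo_tool(moves="0 0 -0.02 0 0;0 0 -0.045 0 0.01;-0.02 0 -0.05 0 0.03;-0.04 0 -0.05 0 0.04;-0.053 0 -0.05 0 0.04;-0.053 0 -0.05 0 0.04;-0.053 0 -0.05 0 0.04;-0.053 0 -0.05 0 0.04")

```text
time: 9.72
position: [0.5317, 0.1868, 0.0985]
tool_rot: [0.984, 0.177, 0.001, -0.0]
ft_force: [0.4, -0.9, 0.7]
grip_width: 0.037
grip_force: 0.0
```

Run:
```python
from h import *
t=cams.camera('top');s=cams.camera('side')
c=cv2.resize(s[200:340,190:310],None,fx=4.2,fy=4.2,interpolation=cv2.INTER_CUBIC)
cv2.imwrite('pics/c7.png',c)
print(get_obs()['position'],get_obs()['ft_force'],get_obs()['grip_width']);go(.5308,.1863,.038,20.4)
```

```text
[0.53179124 0.1867862  0.0983383 ] [-0.18979433 -0.57231064  0.24143348] 0.03859198145455058
shift [-0.0012  0.0001  0.0603] spin -0.03 | yaw now 20.37 q [0.14 0.62 1.7  0.   0.83 1.35] t 9.82
```

View pics/c7.png

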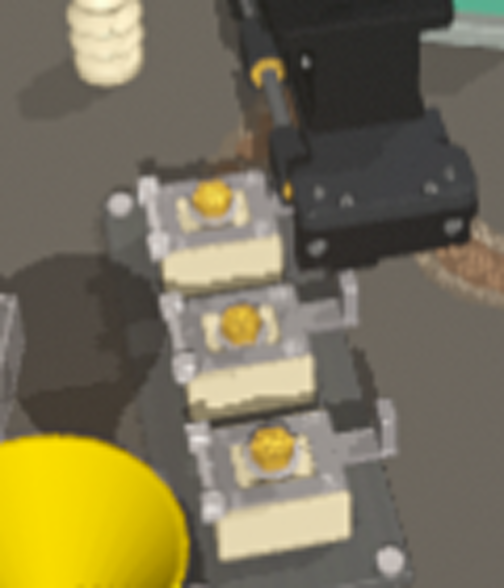

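All caps are shut. The gripper is above and behind the middle lip, at crop (350,295), and the left lip at (388,430) stands clear.

servo_tool(moves="-0.0005 0 0.02 0 0.04;-0.0005 0 0.04 0 0.04;-0.0005 0 0.052 0 0.04;-0.0005 0 0.06 0 0.04;-0.0005 0 0.06 0 0.04", grip_force=20)

```text
time: 10.23
position: [0.5292, 0.1862, 0.0366]
tool_rot: [0.984, 0.177, -0.002, -0.0]
ft_force: [-0.3, -0.3, -1.3]
grip_width: 0.04
grip_force: 0.0
```

servo_tool(moves="0 0 0 0 0.02;0 0 0 0 0.008;0 0 0 0 0.008;0 0 0 0 0.008;0 0 0 0 0.008;0 0 0 0 0.008")

```text
time: 10.73
position: [0.5297, 0.1884, 0.039]
tool_rot: [0.984, 0.176, 0.001, -0.002]
ft_force: [-0.8, 8.6, 0.4]
grip_width: 0.0139
grip_force: 20.0
```

servo_tool(moves="0 -0.002 0 0 0.008;0.0017 -0.002 -0.0073 0 0.008;0.0028 -0.002 -0.011 0 0.008;0.004 -0.002 -0.0144 0 0.008;0.0055 -0.002 -0.0178 0 0.008;0.0069 -0.002 -0.0212 0 0.008;0.0069 -0.002 -0.0212 0 0.008;0.0069 -0.002 -0.0212 0 0.008")

```text
time: 11.4
position: [0.5342, 0.1904, 0.0596]
tool_rot: [0.984, 0.177, -0.002, -0.0]
ft_force: [-4.5, 1.3, 0.2]
grip_width: 0.0136
grip_force: 20.0
```

servo_tool(moves="0.0025 0 -0.0066 0 0.008;0.0065 0 -0.0128 0 0.008;0.011 0 -0.0187 0 0.008;0.016 0 -0.0242 0 0.008;0.0217 0 -0.0292 0 0.008;0.0277 0 -0.0337 0 0.008;0.0277 0 -0.0337 0 0.008;0.0277 0 -0.0337 0 0.008;0.0277 0 -0.0337 0 0.008")

```text
time: 12.15
position: [0.5614, 0.2005, 0.095]
tool_rot: [0.984, 0.177, -0.0, -0.0]
ft_force: [-6.6, 1.5, 6.1]
grip_width: 0.0136
grip_force: 20.0
```

Run:
```python
from h import *
o=get_obs();p=o['position'];print(p,o['ft_force'],o['grip_width'],o['grip_force'],o['time'])
t=cams.camera('top');s=cams.camera('side')
c=cv2.resize(s[200:340,190:330],None,fx=3.6,fy=3.6,interpolation=cv2.INTER_CUBIC)
a=cv2.resize(t[150:240,165:290],None,fx=2.3,fy=2.3,interpolation=cv2.INTER_CUBIC)
W=np.zeros((504,800,3),np.uint8);W[:,:504]=c;W[:207,510:797]=a
cv2.imwrite('pics/c8.png',W)
# angle from grasp point: hinge 31 mm behind the middle head
x=np.array([.937,.349]);hx=np.dot([.5805,.2048],x)+.031
gx=np.dot(p[:2],x)-hx;gz=p[2]+.019-.0425
print('rel',gx,gz,'r',np.hypot(gx,gz),'theta',np.degrees(np.arctan2(gz,-gx)-np.arctan2(.0155,.084)))
```

```text
[0.5614405  0.20050639 0.09502041] [-6.63190743  1.532931    6.07727451] 0.013597881253300066 20.000652784947306 12.15Traceback (most recent call last):
  File "<stdin>", line 6, in <module>
ValueError: could not broadcast input array from shape (207,288,3) into shape (207,287,3)
```

Run:
```python
from h import *
o=get_obs();p=o['position'];print(p,o['ft_force'])
s=cams.camera('side');t=cams.camera('top')
W=np.zeros((504,800,3),np.uint8);W[:,:504]=cv2.resize(s[200:340,190:330],(504,504),interpolation=cv2.INTER_CUBIC);W[:207,510:796]=cv2.resize(t[150:240,165:290],(286,207),interpolation=cv2.INTER_CUBIC)
cv2.imwrite('pics/c8.png',W)
x=np.array([.937,.349]);hx=np.dot([.5805,.2048],x)+.031
gx=np.dot(p[:2],x)-hx;gz=p[2]+.019-.0425
print('rel',gx,gz,'r',np.hypot(gx,gz),'theta',np.degrees(np.arctan2(gz,-gx)-np.arctan2(.0155,.084)))
```

```text
[0.56143261 0.20052629 0.09501874] [-6.07452789  1.52412664  4.74948142]
rel -0.05035766880105552 0.07151873750641063 r 0.08746899234350232 theta 44.395078634788156
```

View pics/c8.png

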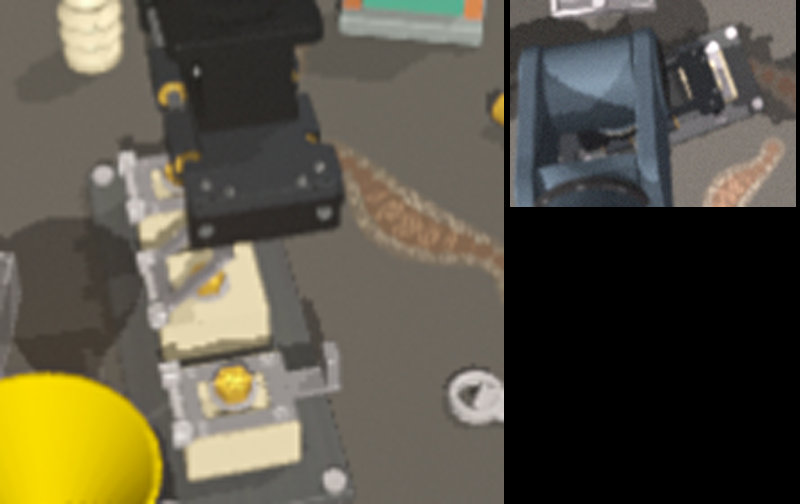

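The middle cap stands tilted at about 45° (44.4° computed), held by its lip, with the sunken bolt visible under it. The left cap is shut. A little easing of the radial pull, then hand in.

servo_tool(moves="-0.0007 0 -0.001 0 0.008;-0.0007 0 -0.001 0 0.008;-0.0007 0 -0.001 0 0.008;-0.0007 0 -0.001 0 0.008;-0.0007 0 -0.001 0 0.008;-0.0007 0 -0.001 0 0.008")

```text
time: 12.85
position: [0.5615, 0.2005, 0.0951]
tool_rot: [0.984, 0.177, 0.001, -0.0]
ft_force: [-3.9, 2.5, 2.1]
grip_width: 0.0138
grip_force: 20.0
```

Run:
```python
from rig import get_obs,job
o=get_obs();print(o['position'],o['ft_force'],o['grip_width'],o['grip_force'])
print(job.hand_in())
```

```text
[0.5615114  0.20050688 0.09512563] [-3.91200046  2.50232917  2.12880726] 0.013804461682233466 20.000287976581603
the job is handed in; nothing more can be done
None
```

I handed the job in at about 13 s: the pack sits flat over both pegs and is released, the middle bolt is the loose one (it sank about 6 mm; the right is tight, the left was not pressed), and its cap is held by the lip at about 45°, with the other two caps not moved.

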